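# Swap the open tilt-out bin

## Robot

A 7-joint arm with a two-finger parallel gripper is mounted at the origin on a cart in front of the work surface, level with it; the furniture and walls round the work are solid. World frame = base frame: x ahead of the robot, y to its left, z up, the work surface at z = 0. Lengths are in m, angles in rad, forces in N, time in s.
With the tool pointing down it reaches from about 0.4 to 0.875 m from the base axis. Payload 19.3 kg.
Tool frame: the origin (TCP) lies on the mounting face of the last link; the fingertips stand 173 mm ahead of it and the grasp point (between the pads) lies 155 mm ahead of it (bot.grip_point_offset is the distance from the TCP to the grasp point, in m); z points along the fingers, y is the line along which they close (so a half turn about z gives the same grasp; the last joint's range is limited). The gripper opens to 85 mm and grips with 20 to 120 N. Pads are 22 mm wide; open, the fingers measure 114 mm over their backs; the gripper's body (76 mm by 85 mm) begins 54 mm behind the grasp point. The pads swing forward as they close: fully open they stand 13 mm farther back than shut.
Start: joints at [1.109, 0.521, -0.036, 1.599, 0.021, 1.021, -0.113], TCP at [0.239, -0.578, 0.405] pointing down, gripper open.
Joint ranges: [-2.91, 2.91], [-0.3, 2.13], [-1.5, 1.42], [0.17, 2.43], [-1.26, 4.41], [0.16, 1.93], [-2.52, 2.52]. Speed limits (rad/s): [1.89, 1.89, 2.39, 2.39, 3.01, 3.01, 3.01].

## Interface

Orientations are given as [roll, pitch, yaw] about the fixed x, y, z axes, in that order (R = Rz(yaw) Ry(pitch) Rx(roll)).
In Python, from workcell import bot gives the robot as it stands.
- The arm moves only by the tool arm_command, never from a script. Its argument "deltas" is a list of rows, each a list of 3 entries, a list of its own where there are three numbers: the shift along the tool's x, y, z in cm, then the turn, a rotation vector about the tool's x, y, z in rad, then the finger opening in cm, from 0 to 8.54. In form: [[[tx, ty, tz], [rx, ry, rz], claw], ...]. A call has 1 to 20 rows; each row shifts and turns the commanded pose from where the row before left it, along the tool's axes as they then stand; what a row does not reach is not made up. A row lasts 1/10 s, in which the tool goes at most 50 mm and 8.59 degrees, less where a joint would pass 70% of its speed; a pose out of reach is approached as far as the arm can. A call with a gripper value outside its range is refused whole. The fingers move at their own pace and stop on an object; "newtons" is the grip in N (left out, the last holds). Time passes only in rows, so rows that do not move let the fingers close. It gives the time, the measured TCP pose, the force, the opening and the grip force at its end, in the units of the state.
- bot.observe(): the state, without advancing time (a new reading comes with each control period).
- bot.grab_frame(name): name is "scene" or "top" or "wrist"; returns a dict with "frame" (480x640x3 uint8, red, green, blue), "K" (3x3 intrinsics, pixels), "k1" (the pictures are not rectified: a ray, as slopes to the right and down, at radius r is drawn at 1 + k1 r^2 times it, then the intrinsics apply), "rvec" (rotation vector, rad) and "tvec" (3), from world to camera coordinates, as OpenCV has them; the wrist camera has in their place "T_tool_cam" (4x4, takes a point from camera to tool coordinates, whose origin is the TCP and whose axes are the flange's). Camera axes: x right, y down, z forward; pixel columns grow to the right and rows downward; lengths in m; the calibration is good to about 2 mm. A picture is of the moment at which its call begins: read the wrist's pose just before it. There is no depth.
- bot.job_done(): hands the job in; it is judged then, once.
Trained networks look in a picture, given as the dict that the camera call returned (one of the last four; its "shot" number tells which), for a name from the list of things; names that differ only in an ending like _2 or _b are one class to them, and where a whole thing is asked for, a point or a joint stands for the part that bears it (a point fixed in the world has none). Each returns a list of dicts, best first, with "p" (0 to 1); they miss things now and then, are a little off and sometimes report something else, mostly with a low value. They report only what shows in the picture. A call takes as long as a camera call.
- bot.find_in(name, picture): "rect" ([left, top, width, height] in pixels, round what is visible of it).
- bot.mark_of(name, picture): "at" ([column, row] in pixels: a listed point, or the origin of a listed thing).
The state is a dict: "clock": time; "qpos": joint angles; "qd": joint speeds; "joint_efforts": joint torques, N m; "position": TCP position; "tool_rot": TCP orientation; "force": force on the tool from outside, world axes, zero at the start; "moment": the same for the moment, N m; "grip_width": finger opening in m; "finger_force": force on a finger pad.
Only numpy, scipy, OpenCV 4.12 (cv2) and the standard library are available. Lean on these libraries where they do the work, as an engineer would, in place of code of your own. Each camera call takes 0.05 s, during which the arm holds its last target. There are 200 camera calls.

## Task

I have finished with the low tilt-out bin that was left hanging open and need the tall one next: push the open low bin back until it clicks shut, and tip the tall bin forward as far as it goes and leave it like that. The other low bin stays shut, and leave everything else on the bench where it is.

Things in the scene. Friction and masses are not known exactly. Their poses are not given: they have to be found in the camera images.
- board: Plywood board fixed to the bench, 170 (x) x 440 (y) x 14 mm thick. Origin: centre of its underside; x to the back, away from the robot, y along the row, z up. On it stand three separate wooden boxes, 96 deep x 120 wide, side by side 135 mm apart, in any order, all facing board -x, fronts 40 mm in front of the board's centre line; each holds one tilt-out bin
- tall_bin_box: The tall box, 165 mm high, roof 179 mm above the bench; origin: centre of its underside, on the board, axes as the board's. Its flat roof is free. The bin's wooden front panel covers the front of the box; at its top centre a flat pull tab, 64 wide x 10 thick, stands 32 mm up above the roof, clear in front, behind and at the sides. The low boxes have the same tab
- low_bin_open_box: The low box whose bin hangs open at the start: 120 mm high, roof 134 mm above the bench; origin: centre of its underside, on the board, axes as the board's
- tall_bin_tab (a point): Centre of the tall bin's pull tab, mid thickness: 5 mm to its front and back faces, 15 mm below its top edge, 17 mm above the roof when shut. Its axes turn with the bin: x normal to the tab, to the back (level when shut), y along the pivot, z up the tab. The pivot runs along y, 168 mm below this point along z and 8 mm behind it along x
- low_bin_open_tab (a point): Centre of the same pull tab on the low bin that hangs open at the start, with the same axes. The pivot runs along y, 123 mm below this point along z and 8 mm behind it along x
- low_bin_shut_tab (a point): Centre of the pull tab of the other LOW bin, which is shut; same sizes as the open low bin
- tall_bin (a joint): Tilt of the tall bin (about 0.35 kg) about its pivot, at the bottom of its front panel: 0 shut, panel upright, held by a sprung roller catch under the roof; grows as the top comes forward to board -x; 0.6 rad at its stop. The catch lets go below 0.15 rad at about 4 N at the tab; beyond that the bin stays where it is left (friction, about 1 N at the tab)
- low_bin_open (a joint): The same for the open low bin; it starts between 0.3 and 0.5 rad. Pushed below about 0.15 rad it meets the catch (about 4 to 5 N at the tab), snaps over it and stops at 0
- low_bin_shut (a joint): The same for the shut low bin, 0 at the start
- wax_block: Pale wax block 32x60x26 mm lying on the bench in front of the bins, not to be moved; origin under its centre
- pliers: Combination pliers 60x160x12 mm on the bench, not to be moved; origin under the centre
- thread_tin: Small round tin, 48 mm across, 38 mm high, on the bench in front of the bins, not to be moved; origin under its centre
- marking_gauge: Wooden marking gauge 76x190x44 mm right of the bins, not to be moved; origin under its centre
- caliper: Steel slide calliper 62x164x8 mm left of the bins, not to be moved; origin under its centre

How it is judged:
By the outcome, as a careful person would: the job done as asked, in the order asked, and still so for the second after the job is handed in, with the robot touching nothing.
It also fails if it takes over 40 s, if anything falls off the work surface, if the arm or the gripper's body presses on something with over 40 N, if the wrist force passes 120 N, or if a joint passes its speed limit or range.

## Working session

There is one attempt and no reset: what is moved stays moved. The work goes in short steps, Python scripts to look and compute and a tool call to move; the robot and the scene stay as the last step left them, time stands still between calls to the robot, and variables do not carry over. Pictures are saved under pics/ and viewed, at most 10 in all, crops included, and the job is handed in when it is done.

Besides the shell and the picture viewer there is one more tool, called as name([rows], argument=value, ...), one row to a line, values as JSON. arm_command: Moves the arm, as the interface text tells. Its arguments: {"type":"object","properties":{"deltas":{"type":"array","items":{"type":"array"}},"newtons":{"type":"number"}},"required":["deltas"]}

```bash
mkdir -p pics; cat > h.py <<'E'
import numpy as np, cv2, json
from workcell import bot
from scipy.spatial.transform import Rotation as R
def ray(pic,px):
    K=np.array(pic["K"]);d=np.array([pic["k1"],0,0,0,0],float)
    n=cv2.undistortPoints(np.array([[px]],float),K,d)[0,0]
    Rm=cv2.Rodrigues(np.array(pic["rvec"],float))[0];t=np.array(pic["tvec"],float).ravel()
    v=Rm.T@np.array([n[0],n[1],1]);return -Rm.T@t,v/np.linalg.norm(v)
def tri(rays):
    A=sum(np.eye(3)-np.outer(v,v) for o,v in rays);b=sum((np.eye(3)-np.outer(v,v))@o for o,v in rays)
    return np.linalg.solve(A,b)
def onz(r,z): return r[0]+r[1]*(z-r[0][2])/r[1][2]
def save(pic,n): cv2.imwrite("pics/"+n,pic["frame"][:,:,::-1])
E
python3 - <<'E'
from h import *
s=bot.observe();print(s["position"],s["tool_rot"],s["clock"],bot.grip_point_offset)
P={n:bot.grab_frame(n) for n in("scene","top")}
rs={}
for n,p in P.items():
    save(p,n+"0.png")
    for o in "board tall_bin_box low_bin_open_box tall_bin_tab low_bin_open_tab low_bin_shut_tab wax_block thread_tin pliers marking_gauge caliper".split():
        m=bot.mark_of(o,p)
        for x in m[:2]: print(n,o,np.round(x["at"]),round(x["p"],2))
        if m: rs.setdefault(o,[]).append(ray(p,m[0]["at"]))
for o,r in rs.items():
    if len(r)==2: 
        x=tri(r); print(o,x.round(3),"resid",np.round([np.linalg.norm(np.cross(x-a,v)) for a,v in r],4))
    else: print(o,"z0",onz(r[0],0).round(3))
E
```

```text
[ 0.23857729 -0.57752553  0.404134  ] [-3.14047923e+00  6.64593057e-05  3.91775686e-01] 0.0 0.1547
scene board [286. 272.] 0.94
scene tall_bin_box [330. 253.] 0.66
scene low_bin_open_box [287. 264.] 0.59
scene tall_bin_tab [339. 200.] 0.94
scene tall_bin_tab [354. 302.] 0.4
scene low_bin_shut_tab [244. 237.] 0.79
scene wax_block [293. 331.] 0.58
scene thread_tin [352. 302.] 0.75
scene thread_tin [303. 234.] 0.69
scene pliers [428. 275.] 0.61
scene marking_gauge [428. 238.] 0.67
scene caliper [181. 339.] 0.71
top tall_bin_box [345. 221.] 0.98
top tall_bin_box [300. 246.] 0.32
top low_bin_open_box [301. 221.] 0.59
top tall_bin_tab [348. 229.] 0.95
top low_bin_open_tab [300. 244.] 0.95
top low_bin_shut_tab [256. 230.] 0.96
top wax_block [258. 294.] 0.71
top thread_tin [317. 294.] 0.45
top pliers [388. 295.] 0.9
top marking_gauge [440. 248.] 0.91
top marking_gauge [318. 294.] 0.5
top caliper [193. 256.] 0.62
board z0 [0.692 0.052 0.   ]
tall_bin_box [ 0.694 -0.09   0.014] resid [0.0028 0.0028]
low_bin_open_box [0.69  0.049 0.024] resid [0.0005 0.0005]
tall_bin_tab [ 0.638 -0.086  0.187] resid [0.0041 0.0041]
low_bin_shut_tab [0.639 0.18  0.155] resid [0.0075 0.0075]
wax_block [ 0.461  0.177 -0.006] resid [0.0031 0.0031]
thread_tin [ 0.47  -0.003 -0.002] resid [0.004 0.004]
pliers [ 0.462 -0.229  0.003] resid [0.0073 0.0073]
marking_gauge [ 0.614 -0.387  0.007] resid [0.0019 0.0019]
caliper [ 0.58   0.388 -0.01 ] resid [0.0007 0.0007]
low_bin_open_tab z0 [0.623 0.053 0.   ]
```

```bash
python3 - <<'E'
import cv2
a=cv2.imread("pics/scene0.png")[170:370,150:470];b=cv2.imread("pics/top0.png")[180:330,160:480]
cv2.imwrite("pics/c1.png",cv2.resize(cv2.vconcat([a,b]),None,fx=1.7,fy=1.7,interpolation=cv2.INTER_CUBIC))
E
```

```text
(no output)
```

View pics/c1.png

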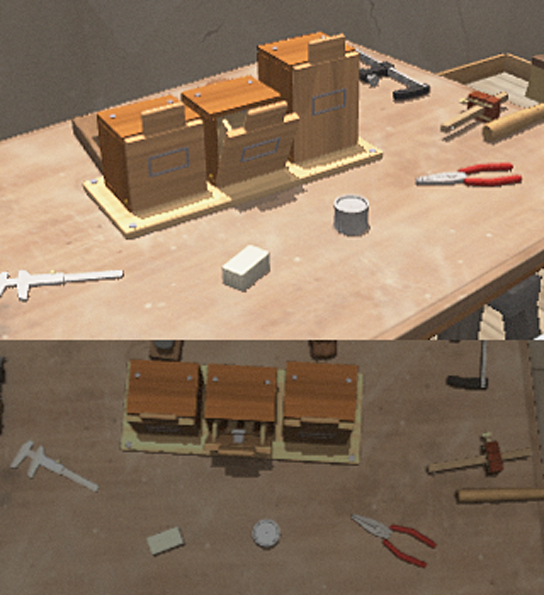

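The crop shows, from left to right, the shut low bin, the open low bin (middle) and the tall bin (right). The tin and the wax block are in front. This agrees with the networks' positions. Next I'll refine the tab positions using the known heights.

```bash
python3 - <<'E'
from h import *
p=bot.grab_frame("top"); q=bot.grab_frame("scene")
rt={}
for o,z in (("tall_bin_tab",.196),("low_bin_shut_tab",.151),("tall_bin_box",.014),("low_bin_open_box",.014)):
    for n,c in(("top",p),("scene",q)):
        m=bot.mark_of(o,c)
        if m: print(n,o,onz(ray(c,m[0]["at"]),z).round(4))
r=ray(p,bot.mark_of("low_bin_open_tab",p)[0]["at"])
for a in (.3,.35,.4,.45,.5):
    z=.028-.008*np.sin(a)+.123*np.cos(a);x=onz(r,z); print(a,x.round(4),"implied x0",(x[0]-.008+.008*np.cos(a)+.123*np.sin(a)).round(4))
s=bot.observe();print(s["clock"],s["qpos"])
E
```

```text
top tall_bin_tab [ 0.662  -0.0764  0.196 ]
scene tall_bin_tab [ 0.6464 -0.0918  0.196 ]
top low_bin_shut_tab [0.6453 0.1762 0.151 ]
scene low_bin_shut_tab [0.6588 0.17   0.151 ]
top tall_bin_box [ 0.6995 -0.0851  0.014 ]
scene tall_bin_box [ 0.6876 -0.0946  0.014 ]
top low_bin_open_box [0.7    0.0451 0.014 ]
scene low_bin_open_box [0.7012 0.0488 0.014 ]
0.3 [0.5979 0.0531 0.1431] implied x0 0.6339
0.35 [0.5983 0.0532 0.1408] implied x0 0.64
0.4 [0.5987 0.0533 0.1382] implied x0 0.646
0.45 [0.5992 0.0534 0.1353] implied x0 0.6519
0.5 [0.5998 0.0536 0.1321] implied x0 0.6578
1.75 [ 1.10878918  0.52136553 -0.0363149   1.5995294   0.02118181  1.02110777
 -0.11278556]
```

arm_command([
  [[0,0,0],[0,0,0.13],0],
  [[0,0,0],[0,0,0.13],0],
  [[0,0,0],[0,0,0.132],0],
  [[0,0,0],[0,0,0],0],
], newtons=30)

```text
clock: 2.15
position: [0.2388, -0.5776, 0.4047]
tool_rot: [3.142, 0.0, -0.003]
force: [-0.1, 0.1, -0.0]
grip_width: 0.0283
finger_force: 0.0
```

arm_command([
  [[1.4,-3.14,0],[0,0,0],0],
  [[1.4,-3.14,0],[0,0,0],0],
  [[1.4,-3.14,0],[0,0,0],0],
  [[1.4,-3.14,0],[0,0,0],0],
  [[1.4,-3.14,0],[0,0,0],0],
  [[1.4,-3.14,0],[0,0,0],0],
  [[1.4,-3.14,0],[0,0,0],0],
  [[1.4,-3.14,0],[0,0,0],0],
  [[1.4,-3.14,0],[0,0,0],0],
  [[1.4,-3.14,0],[0,0,0],0],
  [[1.4,-3.14,0],[0,0,0],0],
  [[1.4,-3.14,0],[0,0,0],0],
  [[1.4,-3.14,0],[0,0,0],0],
  [[1.4,-3.14,0],[0,0,0],0],
  [[1.4,-3.14,0],[0,0,0],0],
  [[1.4,-3.14,0],[0,0,0],0],
  [[1.4,-3.14,0],[0,0,0],0],
  [[1.4,-3.14,0],[0,0,0],0],
  [[1.4,-3.14,0],[0,0,0],0],
  [[1.4,-3.14,0],[0,0,0],0],
])

```text
clock: 4.15
position: [0.5192, 0.0516, 0.4049]
tool_rot: [3.141, -0.001, 0.004]
force: [0.9, -1.0, 0.2]
grip_width: 0.0002
finger_force: 0.0
```

```bash
python3 - <<'E'
from h import *
s=bot.observe();w=bot.grab_frame("wrist");save(w,"w1.png");print(s["position"],s["qpos"].round(2))
T=np.array(w["T_tool_cam"]);M=np.eye(4);M[:3,:3]=R.from_euler("xyz",s["tool_rot"]).as_matrix();M[:3,3]=s["position"];M=M@T
n=np.linalg.inv(M);w["rvec"]=cv2.Rodrigues(n[:3,:3])[0];w["tvec"]=n[:3,3]
print("cam",M[:3,3].round(3),M[:3,2].round(2))
for o,z in (("tall_bin_tab",.196),("low_bin_shut_tab",.151),("low_bin_open_tab",.138)):
    for m in bot.mark_of(o,w)[:1]: print(o,m["at"],m["p"],onz(ray(w,m["at"]),z).round(4))
E
```

```text
[0.51920687 0.05164558 0.40488957] [-0.05  0.36 -0.21  1.86  0.09  0.92 -1.87]
cam [0.586 0.052 0.374] [-0.26 -0.   -0.97]
tall_bin_tab [636.6, 25.5] 0.64 [ 0.6398 -0.0902  0.196 ]
low_bin_shut_tab [96.8, 26.7] 0.68 [0.6495 0.1784 0.151 ]
low_bin_open_tab [330.9, 123.1] 0.58 [0.5979 0.0466 0.138 ]
```

View pics/w1.png

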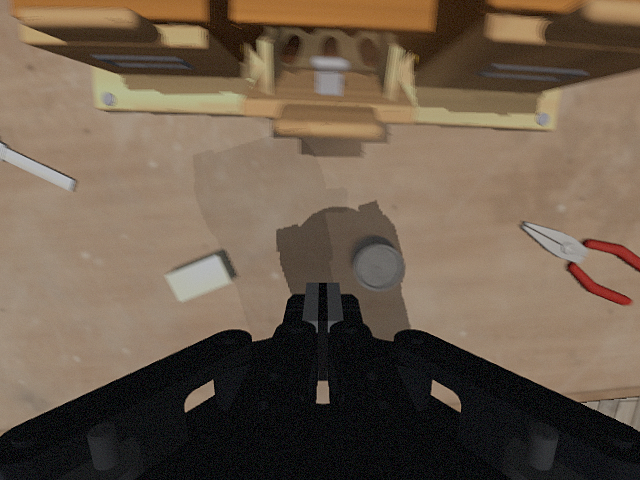

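The wrist view shows the open tab at about (331,123), with its width running across columns 275–387. The row is turned by about -0.04 rad. I'll align to that, lower the fingers in front of the tab and start pushing.

arm_command([
  [[0,0.5,2.4],[0,0,0.04],0],
  [[0,0,2.4],[0,0,0],0],
  [[0,0,2.4],[0,0,0],0],
  [[0,0,2.5],[0,0,0],0],
  [[1.5,0,0],[0,0,0],0],
  [[1.5,0,0],[0,0,0],0],
  [[1.5,0,0],[0,0,0],0],
  [[1,0,0],[0,0,0],0],
  [[1,0,0],[0,0,0],0],
  [[1,0,0],[0,0,0],0],
  [[0.8,0,0],[0,0,0],0],
  [[0.8,0,0],[0,0,0],0],
  [[0,0,0],[0,0,0],0],
])

```text
clock: 5.65
position: [0.6104, 0.0416, 0.3076]
tool_rot: [-3.142, -0.0, -0.04]
force: [-0.0, -0.1, 0.2]
grip_width: -0.0
finger_force: 0.0
```

arm_command([
  [[0.5,0,0],[0,0,0],0],
  [[0.5,0,0],[0,0,0],0],
])

```text
clock: 5.85
position: [0.6197, 0.0413, 0.3077]
tool_rot: [3.142, 0.0, -0.04]
force: [-1.7, 0.4, 1.8]
grip_width: -0.0001
finger_force: 0.6
```

arm_command([
  [[0.4,0,0],[0,0,0],0],
  [[0.4,0,0],[0,0,0],0],
])

```text
clock: 6.05
position: [0.6279, 0.0409, 0.3077]
tool_rot: [3.142, 0.0, -0.04]
force: [-19.5, 0.9, 8.8]
grip_width: -0.0
finger_force: 10.8
```

arm_command([
  [[0.2,0,0],[0,0,0],0],
])

```text
clock: 6.15
position: [0.6287, 0.041, 0.3075]
tool_rot: [3.141, 0.005, -0.04]
force: [-28.6, 1.0, 20.8]
grip_width: 0.0001
finger_force: 13.9
```

arm_command([
  [[-2,0,0],[0,0,0],0],
  [[-2,0,-1],[0,0,0],0],
  [[0,0,-4],[0,0,0],0],
  [[0,0,-4],[0,0,0],0],
  [[0,0,0],[0,0,0],0],
])

```text
clock: 6.65
position: [0.5907, 0.0426, 0.4029]
tool_rot: [-3.14, -0.008, -0.04]
force: [0.5, 0.9, -0.8]
grip_width: 0.0001
finger_force: 0.0
```

```bash
python3 - <<'E'
from h import *
s=bot.observe();w=bot.grab_frame("wrist");save(w,"w2.png");print(s["clock"],s["position"])
T=np.array(w["T_tool_cam"]);M=np.eye(4);M[:3,:3]=R.from_euler("xyz",s["tool_rot"]).as_matrix();M[:3,3]=s["position"];M=M@T
n=np.linalg.inv(M);w["rvec"]=cv2.Rodrigues(n[:3,:3])[0];w["tvec"]=n[:3,3]
for o,z in (("tall_bin_tab",.196),("low_bin_shut_tab",.151),("low_bin_open_tab",.151)):
    for m in bot.mark_of(o,w)[:2]: print(o,m["at"],m["p"],onz(ray(w,m["at"]),z).round(4))
E
```

```text
6.65 [0.59074745 0.04255798 0.40288671]
tall_bin_tab [592.7, 174.4] 0.65 [ 0.6397 -0.0907  0.196 ]
low_bin_shut_tab [96.7, 168.4] 0.55 [0.6506 0.1771 0.151 ]
low_bin_shut_tab [318.4, 93.6] 0.3 [0.6866 0.0413 0.151 ]
low_bin_open_tab [315.8, 168.0] 0.78 [0.6449 0.0446 0.151 ]
low_bin_open_tab [570.2, 310.7] 0.65 [ 0.545  -0.1218  0.151 ]
```

View pics/w2.png

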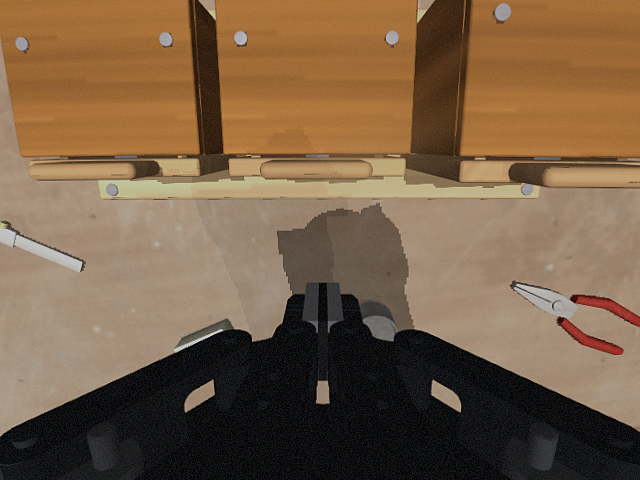

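The wrist view shows the middle tab (316,168) in line with its neighbours, so that bin is shut, and the push ended on a hard stop. Next I go behind the tall tab at (0.640, -0.090).

arm_command([
  [[0.5,1,-2],[0,0,0],0],
  [[1.6,3,0],[0,0,0],0],
  [[2,3,0],[0,0,0],0],
  [[2,3,0],[0,0,0],0],
  [[2,3,0],[0,0,0],0],
  [[0,0,2],[0,0,0],0],
  [[0,0,2],[0,0,0],0],
  [[0,0,1.2],[0,0,0],0],
  [[0,0,0.9],[0,0,0],0],
  [[0,0,0],[0,0,0],0],
])

```text
clock: 7.85
position: [0.6652, -0.0905, 0.3554]
tool_rot: [-3.141, 0.002, -0.04]
force: [-0.2, -0.6, -0.6]
grip_width: 0.0
finger_force: 0.0
```

arm_command([
  [[-0.5,0,-0.3],[0,0,0],0],
  [[-0.5,0,0],[0,0,0],0],
  [[-0.5,0,0],[0,0,0],0],
  [[-0.5,0,0],[0,0,0],0],
  [[-0.5,0,0],[0,0,0],0],
  [[-0.5,0,0],[0,0,0],0],
  [[-0.5,0,0],[0,0,0],0],
  [[-0.5,0,0],[0,0,0],0],
])

```text
clock: 8.65
position: [0.625, -0.0891, 0.3598]
tool_rot: [-3.142, 0.0, -0.04]
force: [1.2, 0.2, -0.9]
grip_width: -0.0002
finger_force: 0.4
```

arm_command([
  [[-0.6,0,0.1],[0,0,0],0],
  [[-0.6,0,0.2],[0,0,0],0],
  [[-0.6,0,0.2],[0,0,0],0],
  [[-0.6,0,0.3],[0,0,0],0],
  [[-0.6,0,0.3],[0,0,0],0],
  [[-0.6,0,0.3],[0,0,0],0],
  [[-0.5,0,0.3],[0,0,0],0],
])

```text
clock: 9.35
position: [0.5839, -0.0875, 0.3424]
tool_rot: [-3.142, 0.0, -0.04]
force: [0.1, 0.8, 0.9]
grip_width: 0.0
finger_force: 0.3
```

arm_command([
  [[-0.5,0,0.3],[0,0,0],0],
  [[-0.5,0,0.3],[0,0,0],0],
  [[-0.5,0,0.2],[0,0,0],0],
])

```text
clock: 9.65
position: [0.5691, -0.0869, 0.3343]
tool_rot: [-3.142, 0.0, -0.04]
force: [0.7, -0.3, 0.7]
grip_width: -0.0001
finger_force: 0.2
```

arm_command([
  [[-0.4,0,0],[0,0,0],0],
  [[-0.2,0,0],[0,0,0],0],
])

```text
clock: 9.85
position: [0.5632, -0.0866, 0.3348]
tool_rot: [-3.142, 0.0, -0.04]
force: [0.6, 0.5, -0.6]
grip_width: 0.0003
finger_force: 0.2
```

arm_command([
  [[-0.3,0,0],[0,0,0],0],
  [[-0.2,0,0],[0,0,0],0],
])

```text
clock: 10.05
position: [0.5592, -0.0864, 0.3353]
tool_rot: [-3.142, -0.003, -0.04]
force: [11.6, -0.8, -0.7]
grip_width: -0.0002
finger_force: 4.7
```

arm_command([
  [[-0.3,0,0],[0,0,0],0],
])

```text
clock: 10.15
position: [0.5575, -0.0863, 0.3359]
tool_rot: [-3.141, -0.008, -0.04]
force: [24.5, -2.2, -0.3]
grip_width: -0.0004
finger_force: 10.1
```

```bash
python3 - <<'E'
from h import *
p=bot.grab_frame("scene");cv2.imwrite("pics/s3.png",cv2.resize(p["frame"][150:330,180:420,::-1],None,fx=3,fy=3))
s=bot.observe();print(s["position"],s["force"])
E
```

```text
[ 0.55740635 -0.08628451  0.33618223] [16.78375764 -1.26469582  1.22067181]
```

View pics/s3.png

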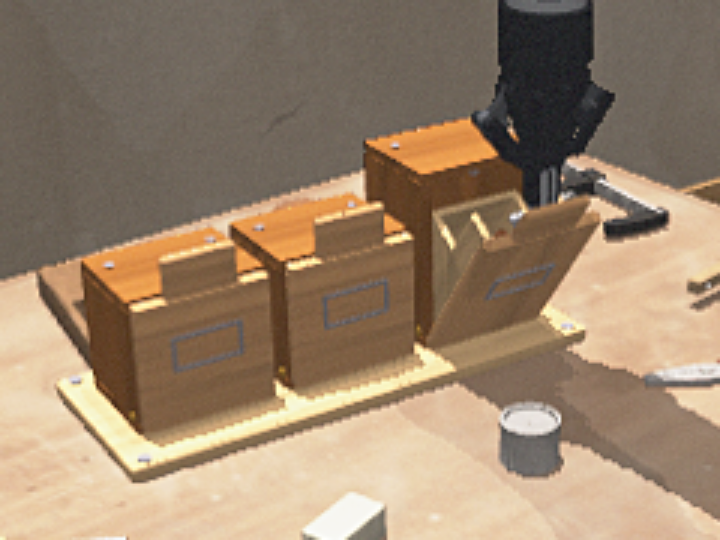

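The picture shows the tall bin tilted fully out (tab at about (545,215)) against its stop, and both low bins shut. Now I'll back the fingers off and lift clear.

arm_command([
  [[0.5,0,0],[0,0,0],0],
  [[0.7,0,0],[0,0,0],0],
  [[0,0,-1],[0,0,0],0],
  [[0,0,-3],[0,0,0],0],
  [[0,0,-4],[0,0,0],0],
  [[0,0,-4],[0,0,0],0],
  [[0,0,0],[0,0,0],0],
  [[0,0,0],[0,0,0],0],
])

```text
clock: 11.0
position: [0.5673, -0.0868, 0.4559]
tool_rot: [3.141, -0.001, -0.04]
force: [-1.0, 0.3, -0.9]
grip_width: 0.0001
finger_force: 0.0
```

```bash
python3 - <<'E'
from h import *
p=bot.grab_frame("scene");cv2.imwrite("pics/s4.png",cv2.resize(p["frame"][150:360,160:480,::-1],None,fx=2.4,fy=2.4))
s=bot.observe();print(s["clock"],s["position"],s["force"])
E
```

```text
11.05 [ 0.5671785  -0.08674678  0.4547446 ] [ 0.23083708  0.43018198 -0.18894656]
```

View pics/s4.png

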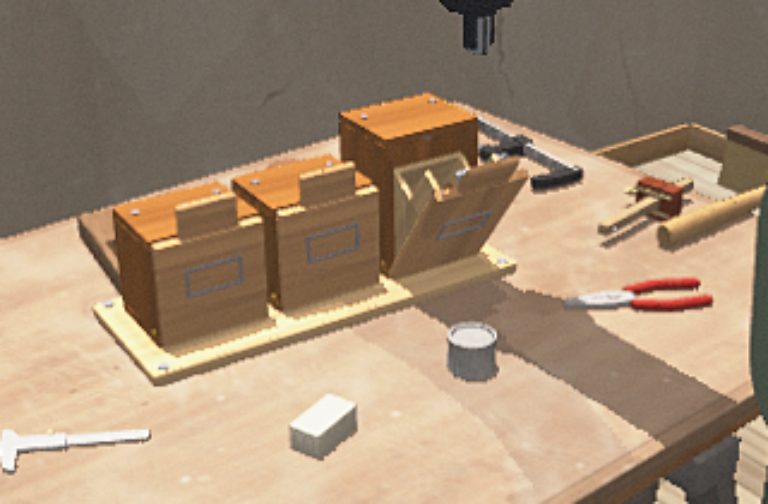

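The picture shows the tall bin still fully tilted (tab at about (490,175)) and both low bins shut. Nothing else has moved, and the gripper is clear.

```bash
python3 -c "
from workcell import bot
print(bot.job_done())"
```

```text
the job is handed in; nothing more can be done
None
```

The open low bin is pushed shut, the tall bin is tipped fully forward against its stop and left there, the other low bin is still shut, nothing else on the bench looks to have moved, and the job is handed in at about 11 s.

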